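# Put the stacked calibration standards away

### The job

Take the stack of calibration standards apart and put each one away in its own place: the reference block with the knob goes upright on the pad inside the case with the hinged clear cover, and the cover must be shut again afterwards; the small ring goes down over the slim post, the large ring over the thick post, and the rectangular gauge plate lies between the four corner stops of the nest plate, along its length. Everything must lie flat, fully down, and be let go.

Things in the scene. Friction and masses are not known exactly. Their poses are not given: they have to be found in the camera images.
- ref_block: Pale steel reference block, 30 (x) x 50 (y) x 18 mm high, with a black knob of 12 mm diameter and 14 mm height on its top centre (32 mm high in all), 0.2 kg. Origin: centre of its underside, z up. It starts on top of the stack. In the stack, bottom to top: gauge plate, large ring, small ring, reference block, each roughly centred (to 3 mm) on the one below; the stack stands free on the bench and is 86 mm tall.
- small_ring: Plain bright steel ring, 48 mm outside diameter, 24 mm bore, 16 mm high, 0.07 kg, lying flat, third from the bottom of the stack. Origin: centre of its underside, z along its axis, up.
- large_ring: Plain dark steel ring, 62 mm outside diameter, 40 mm bore, 16 mm high, 0.1 kg, lying flat on the gauge plate. Origin: centre of its underside, z along its axis, up.
- gauge_plate: Flat rectangular aluminium plate, 100 (x) x 60 (y) x 22 mm high, 0.3 kg, the bottom of the stack. Origin: centre of its underside, z up.
- case: Fixed open-topped grey case, 112 (x) x 108 (y) x 46 mm high outside, walls 5 mm, floor 5 mm, with a dark rubber pad 72 (x) x 52 (y) mm in the middle of the floor whose top is 7 mm above the bench. Its lid is the clear cover, hinged along the case's +x rim (away from the robot). Origin: centre of its underside; the pad's centre is at x = y = 0. The hinge line is parallel to the case's y at x = +60 mm, z = 46 mm.
- cover (a joint): Angle of the case's clear hinged cover, rad: 0 = shut, lying flat on the rim; grows as its front edge rises and swings away from the robot; 1.57 = upright; stop at 1.9. It starts between shut and 0.3 and stays at whatever angle it is left (stiff hinge, about 0.13 N m friction, 0.12 kg).
- cover_handle (a point): Middle of the black handle bar on the cover: a round bar of 9 mm diameter, 68 mm long, parallel to the case's y, standing 36 mm above the cover's underside (32 mm above its top face) near the front edge; it is 102 mm from the hinge line measured along the cover, and turns with the cover.
- nest: Fixed white nest plate, 126 (x) x 86 (y) x 6 mm, with four L-shaped dark corner stops that rise 10 mm above it and leave 116 (x) x 76 (y) mm between them; each leg reaches about 25 mm from its corner, so the middles of all sides are open. Origin: centre of its underside; the plate seats on its top face, 6 mm above the bench.
- thick_post: Fixed steel post of 26 mm diameter on a round grey base of 76 mm diameter, 6 mm thick; the top of the post is 32 mm above the bench. Origin: centre of the base's underside, z along the post.
- slim_post: Fixed steel post of 10 mm diameter on a round grey base of 64 mm diameter, 6 mm thick; the top of the post is 36 mm above the bench. Origin: centre of the base's underside, z along the post.
There are look-alikes about, which are no part of the job. Leave any green or red look-alike of the large_ring alone.

How it is judged (in metres and radians):
At the end, for the whole second after the job is handed in: Knobbed block upright on the case's pad (centres within 15 mm), cover under 0.08 rad; small ring flat on the slim post's base, large ring on the thick post's (within 10 mm); plate flat on the nest within 13 mm and 0.25 rad of its length; seated to 4 mm, tilt under 0.1 rad, all at rest (horizontal distance between ref_block and case below 0.015 m and z of ref_block in the frame of case below 0.011 m and angle between each of ref_block, small_ring, large_ring, gauge_plate's own z axis and vertical below 0.1 rad and value of joint cover below 0.08 rad and horizontal distance between small_ring and slim_post below 0.01 m and z of small_ring in the frame of slim_post below 0.01 m and horizontal distance between large_ring and thick_post below 0.01 m and z of large_ring in the frame of thick_post below 0.01 m and horizontal distance between gauge_plate and nest below 0.013 m and z of gauge_plate in the frame of nest below 0.01 m and angle between the x axis of gauge_plate and the x axis of nest, either way round below 0.25 rad and linear speed of each of ref_block, small_ring, large_ring, gauge_plate below 0.02 m/s and angular speed of each of ref_block, small_ring, large_ring, gauge_plate below 0.2 rad/s); the robot touches nothing.
It also fails if it takes over 144 s, if anything falls off the work surface, if the arm or the gripper's body presses on something with over 40 N, if the wrist force passes 120 N, or if a joint passes its speed limit or range.

### The arm

A 6-joint arm with a two-finger parallel gripper is mounted at the origin on a cart in front of the work surface, level with it; the furniture and walls round the work are solid. World frame = base frame: x ahead of the robot, y to its left, z up, the work surface at z = 0. Lengths are in mm, angles in degrees, forces in N, time in s.
With the tool pointing down it reaches from about 325 to 775 mm from the base axis. Payload 5.5 kg.
Tool frame: the origin (TCP) lies between the finger pads; the fingertips stand 25 mm ahead of it and the grasp point (between the pads) lies 6 mm ahead of it; z points along the fingers, y is the line along which they close (so a half turn about z gives the same grasp; the last joint's range is limited). The gripper opens to 88 mm and grips with 3 to 60 N. Pads are 20 mm wide; open, the fingers measure 115 mm over their backs; the gripper's body (75 mm by 178 mm) begins 61 mm behind the grasp point.
Start: joints at [-77.332, 5.22, 70.514, -0, 104.267, -3.249], TCP at [164.544, -577.011, 247.631] pointing down, gripper open.
Joint ranges: [-164.24, 164.24], [-49.07, 125.15], [9.68, 141.18], [-86.29, 266.29], [3.28, 154.24], [-151.56, 151.56]. Speed limits (degrees/s): [147.25, 147.25, 172.46, 180, 180, 180].

### API

Orientations are given as [roll, pitch, yaw] about the fixed x, y, z axes, in that order (R = Rz(yaw) Ry(pitch) Rx(roll)).
In Python, from rig import manip gives the robot as it stands.
- The arm moves only by the shell command python3 -m pendant 'ROWS' [FORCE]. ROWS is JSON, a list of rows, each a list of 7 numbers: the finger opening in m, from 0 to 0.0878, then the shift along the world's x, y, z in m, then the turn, a rotation vector about the world's x, y, z in degrees. A call has 1 to 8 rows; each row is the pose to reach, as a shift and turn from the pose commanded when the call began; what a row does not reach only later rows make up. A row lasts 1/10 s, in which the tool goes at most 50 mm and 8.59 degrees, less where a joint would pass 70% of its speed; a pose out of reach is approached as far as the arm can. A call with a gripper value outside its range is refused whole. The fingers move at their own pace and stop on an object; FORCE is the grip in N (left out, the last holds). Time passes only in rows, so rows that repeat a pose let the fingers close. It gives the time, the measured TCP pose, the force, the opening and the grip force at its end, in the units of the state.
- manip.get_obs(): the state, without advancing time (a new reading comes with each control period).
- manip.get_image(name): name is "scene" or "top" or "wrist"; returns a dict with "pixels" (384x512x3 uint8, blue, green, red), "fov_y" (degrees; the focal length in pixels is half the picture's height over the tangent of half this angle, whatever the lens; pixels are square), "cx", "cy" (the principal point, pixels), "k1" (the pictures are not rectified: a ray, as slopes to the right and down, at radius r is drawn at 1 + k1 r^2 times it, then the intrinsics apply), "camera_from_world" (4x4, takes a point from world to camera coordinates). Camera axes: x right, y down, z forward; pixel columns grow to the right and rows downward; lengths in mm; the calibration is good to about 2 mm. A picture is of the moment at which its call begins. There is no depth.
- manip.job_done(): hands the job in; it is judged then, once.
The state is a dict: "time_s": time; "joints": joint angles; "qd": joint speeds; "joint_efforts": joint torques, N m; "position": TCP position; "tool_rot": TCP orientation; "contact_force": force on the tool from outside, world axes, zero at the start; "ft_torque": the same for the moment, N m; "gripper_width": finger opening in mm; "finger_force": force on a finger pad.
Only numpy, scipy, OpenCV 4.12 (cv2) and the standard library are available. Lean on these libraries where they do the work, as an engineer would, in place of code of your own. Each camera call takes 0.05 s, during which the arm holds its last target. There are 200 camera calls.

## Working session

There is one attempt and no reset: what is moved stays moved. The work goes in short steps, Python scripts to look and compute and a shell command to move; the robot and the scene stay as the last step left them, time stands still between calls to the robot, and variables do not carry over. Pictures are saved under pics/ and viewed, at most 14 in all, crops included, and the job is handed in when it is done.

```bash
ls; mkdir -p pics
cat > h.py <<'E'
import numpy as np, cv2
from rig import manip
def K(im):
    h,w=im["pixels"].shape[:2]; f=h/2/np.tan(np.radians(im["fov_y"]/2))
    return f,im["cx"],im["cy"],im["k1"],np.array(im["camera_from_world"])
def ray(im,u,v):
    f,cx,cy,k,T=K(im); d=np.array([(u-cx)/f,(v-cy)/f]); s=d.copy()
    for _ in range(30): s=d/(1+k*(s@s))
    R=T[:3,:3]; return -R.T@T[:3,3], R.T@np.array([s[0],s[1],1])
def onz(im,u,v,z):
    o,d=ray(im,u,v); return o+d*(z-o[2])/d[2]
def proj(im,p):
    f,cx,cy,k,T=K(im); c=T[:3,:3]@np.array(p,float)+T[:3,3]; s=c[:2]/c[2]; s=s*(1+k*(s@s)); return s*f+[cx,cy]
def get(n,name=None):
    im=manip.get_image(n)
    if name: cv2.imwrite(f"pics/{name}.png",im["pixels"])
    np.save(f"/tmp/{name or n}.npy",im,allow_pickle=True); return im
def load(name): return np.load(f"/tmp/{name}.npy",allow_pickle=True).item()
E
python3 - <<'E'
from h import *
a=get("scene","scene0"); b=get("top","top0")
for i in(a,b): 
    f,cx,cy,k,T=K(i); print(f,cx,cy,k,(-T[:3,:3].T@T[:3,3]).round(), T[2,:3].round(2))
print(manip.get_obs())
E
```

```text
pics
360.4736305728225 257.99300633564206 195.97345941585408 0.0010619802914347367 [111. 523. 668.] [ 0.47 -0.6  -0.65]
413.2446136579843 247.95419362197856 187.1974961629725 0.015442833364094525 [462. -39. 962.] [ 0.09  0.02 -1.  ]
{'time_s': 0.1, 'joints': array([-7.73322414e+01,  5.26039203e+00,  7.05733599e+01,  1.13527995e-04,
        1.04266958e+02, -3.24963405e+00]), 'qd': array([ 0.00664734, -0.04332469, -0.20297041,  0.03240915, -0.0072949 ,
        0.02526778]), 'joint_efforts': array([ 3.46739864e-03, -4.47858417e+01, -4.07568526e+01,  7.02319876e-02,
        2.84557126e-02, -1.08926904e-04]), 'position': array([ 164.49286786, -576.78878551,  246.61918819]), 'tool_rot': array([-1.79899458e+02, -5.81876657e-03,  1.59174154e+01]), 'contact_force': array([-0.65963847, -0.00493241, -0.57733254]), 'ft_torque': array([-0.0273943 , -0.02859613, -0.01677967]), 'finger_force': 0.0, 'gripper_width': 87.76374129835843}
```

View pics/scene0.png

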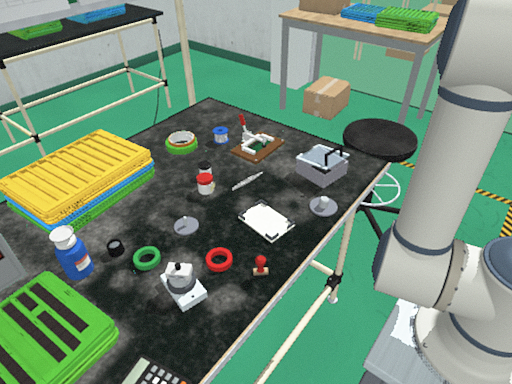

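View pics/top0.png

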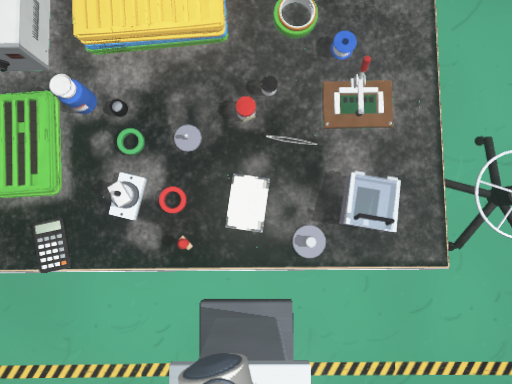

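Scene view: the stack is at (182,285) and the case at (322,163). The nest is at (266,221), the slim post at (186,226) and the thick post at (323,206).
Top view: stack (125,195), case (372,200), nest (248,203), slim post (188,138), thick post (310,241).
Look-alikes, by top pixel: green ring (130,141), red ring (173,200), red stamp (184,243), black and red jars (269,85)/(246,107), tape (297,12), clamp fixture (358,103). I choose the stack with the black knob at (125,195) and check it in a close crop.

Run:
```python
from h import *
a=load("scene0")["pixels"]; b=load("top0")["pixels"]
c=lambda i,x,y,w,h,s:cv2.resize(i[y:y+h,x:x+w],(w*s,h*s),interpolation=cv2.INTER_CUBIC)
r1=np.hstack([c(a,150,250,66,50,6),c(b,92,165,67,50,6)])
r2=np.hstack([c(a,290,140,66,50,6),c(b,339,170,67,50,6)])
cv2.imwrite("pics/crop1.png",np.vstack([r1,r2]))
r1=np.hstack([c(b,215,165,66,50,6),c(b,277,216,67,50,6)])
r2=np.hstack([c(b,155,113,66,50,6),c(a,290,185,67,50,6)])
cv2.imwrite("pics/crop2.png",np.vstack([r1,r2]))
```

```text
(no output)
```

View pics/crop1.png

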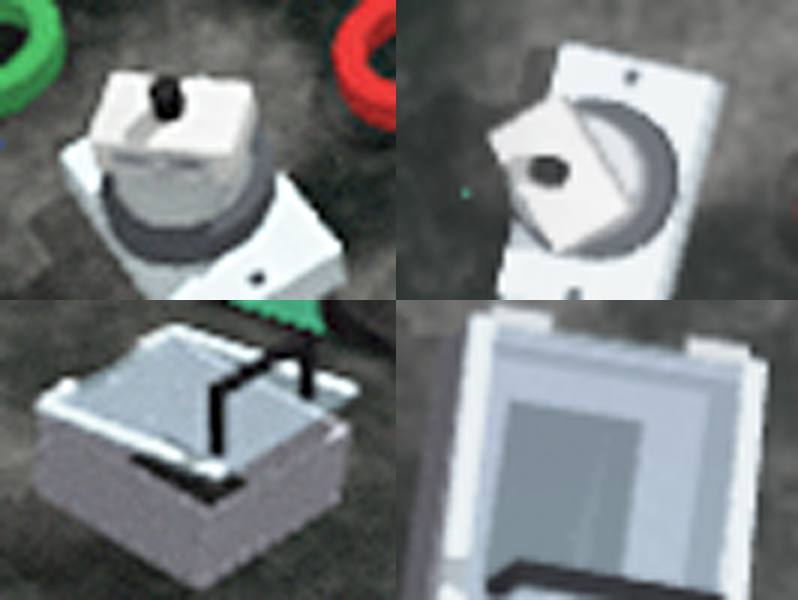

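View pics/crop2.png

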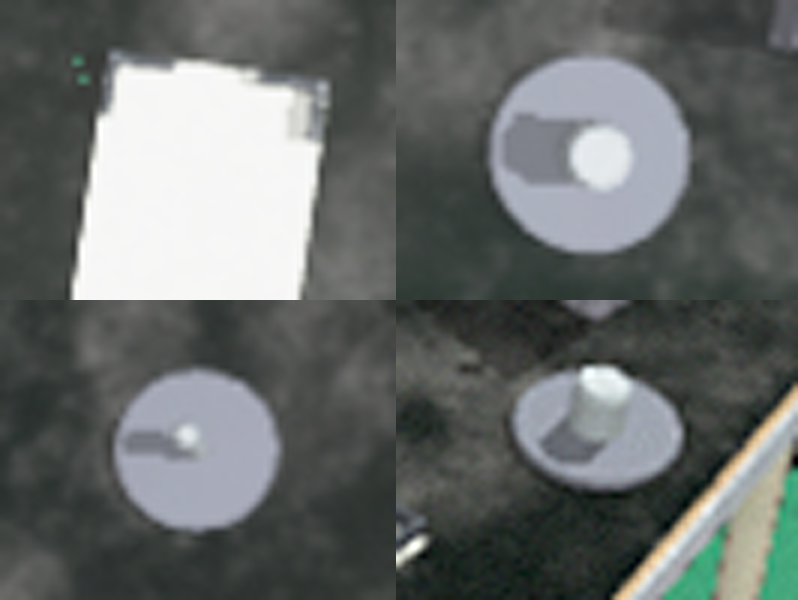

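The crop confirms the stack: white plate, dark ring, bright ring and knobbed block, offset as expected. The cover is slightly open and its black handle bar shows. Next I measure.

Run:
```python
from h import *
t=load("top0"); s=load("scene0"); b=t["pixels"]; a=s["pixels"]
print([ (p,b[p[1],p[0]].tolist()) for p in [(300,241),(320,241),(188,128),(180,150),(311,242),(245,200),(118,193),(125,180),(115,215),(135,200),(375,217),(350,210)]])
def comp(img,lo,hi,box):
    x,y,w,h=box; m=np.zeros(img.shape[:2],np.uint8); m[y:y+h,x:x+w]=cv2.inRange(img[y:y+h,x:x+w],lo,hi)
    cs,_=cv2.findContours(m,cv2.RETR_EXTERNAL,cv2.CHAIN_APPROX_NONE); return max(cs,key=cv2.contourArea)
lo,hi=(120,115,110),(255,255,255)
for n,box,z in[("thick",(285,220,55,50),6),("slim",(170,120,40,36),6)]:
    c=comp(b,lo,hi,box); e=cv2.fitEllipse(c); print(n,e,onz(t,*e[0],z).round(1))
for n,box,z in[("nest",(220,165,60,75),6),]:
    r=cv2.minAreaRect(comp(b,(180,180,180),(255,255,255),box)); P=[onz(t,*p,z) for p in cv2.boxPoints(r)]
    print(n,onz(t,*r[0],z).round(1),np.round(P,1).tolist())
# dark handle
for n,im,i,box in[("top",t,b,(345,205,55,25)),("scene",s,a,(318,140,35,30))]:
    c=comp(i,(0,0,0),(55,55,55),box); r=cv2.minAreaRect(c); print(n,r,cv2.boxPoints(r).round(1).tolist())
for n,im,i,box in[("ktop",t,b,(110,185,16,16)),("kscene",s,a,(172,260,14,14))]:
    c=comp(i,(0,0,0),(80,80,80),box); r=cv2.minAreaRect(c); print(n,r)
c=comp(b,(150,150,150),(255,255,255),(95,165,62,60)); print("plate",cv2.boxPoints(cv2.minAreaRect(c)).tolist())
c=comp(b,(30,30,120),(120,120,255),(155,180,35,40)); print("red",cv2.minEnclosingCircle(c))
# case outline at rim
c=comp(b,(110,110,100),(255,255,255),(335,160,75,80)); r=cv2.minAreaRect(c); print("case",np.round([onz(t,*p,46) for p in cv2.boxPoints(r)]).tolist())
x=c=lambda i,x,y,w,h,s:cv2.resize(i[y:y+h,x:x+w],(w*s,h*s),interpolation=cv2.INTER_CUBIC)
cv2.imwrite("pics/crop3.png",np.hstack([c(b,338,164,70,75,6),c(a,290,138,62,75,6)]))
```

```text
[((300, 241), [140, 130, 127]), ((320, 241), [190, 177, 172]), ((188, 128), [183, 170, 165]), ((180, 150), [68, 71, 68]), ((311, 242), [235, 232, 228]), ((245, 200), [246, 247, 246]), ((118, 193), [71, 69, 68]), ((125, 180), [240, 237, 230]), ((115, 215), [235, 232, 225]), ((135, 200), [125, 116, 112]), ((375, 217), [62, 57, 56]), ((350, 210), [242, 239, 233])]
thick ((308.9228210449219, 240.82139587402344), (32.25546646118164, 33.3571662902832), 172.36587524414062) [ 423.5 -162.8    6. ]
slim ((187.2700958251953, 137.5106658935547), (25.609209060668945, 26.75361442565918), 89.52718353271484) [667.6 117.    6. ]
nest [513.2 -22.5   6. ] [[457.8, 29.9, 6.0], [582.7, 11.2, 6.0], [569.1, -75.3, 6.0], [444.7, -55.7, 6.0]]
top ((357.0769348144531, 216.11538696289062), (1.941450834274292, 5.547001838684082), 56.3099365234375) [[354.20001220703125, 216.8000030517578], [358.79998779296875, 213.8000030517578], [359.8999938964844, 215.39999389648438], [355.29998779296875, 218.5]]
scene ((337.5, 152.5), (25.0, 29.0), 90.0) [[323.0, 140.0], [352.0, 140.0], [352.0, 165.0], [323.0, 165.0]]
ktop ((117.0, 192.5), (3.0, 4.0), 90.0)
kscene ((177.0, 266.0), (6.0, 4.0), 90.0)
plate [[101.76470947265625, 211.94119262695312], [112.47059631347656, 169.11767578125], [146.8235321044922, 177.70590209960938], [136.11764526367188, 220.5294189453125]]
red ((172.3384552001953, 199.12307739257812), 13.961277961730957)
case [[456.0, -205.0, 46.0], [608.0, -222.0, 46.0], [594.0, -368.0, 46.0], [442.0, -349.0, 46.0]]
```

View pics/crop3.png

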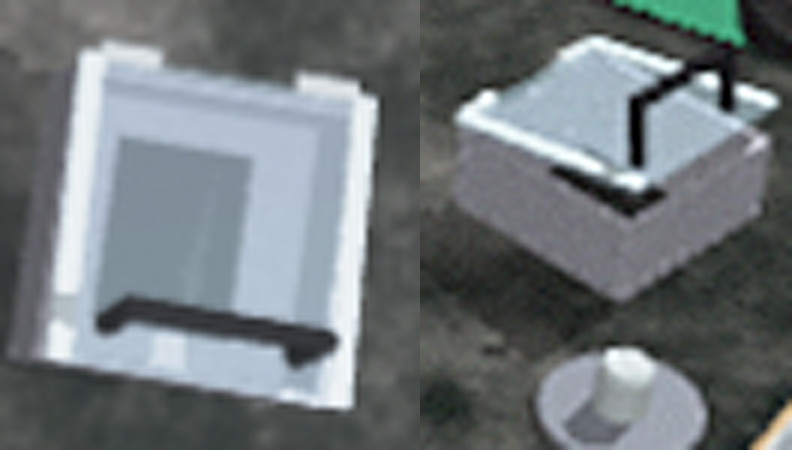

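```bash
cat >> h.py <<'E'
def tri(im1,p1,im2,p2):
    o1,d1=ray(im1,*p1);o2,d2=ray(im2,*p2);d1/=np.linalg.norm(d1);d2/=np.linalg.norm(d2)
    A=np.stack([d1,-d2],1);x=np.linalg.lstsq(A,o2-o1,rcond=None)[0];q1=o1+x[0]*d1;q2=o2+x[1]*d2
    return ((q1+q2)/2).round(1),round(float(np.linalg.norm(q1-q2)),1)
E
python3 - <<'E'
from h import *
t=load("top0"); s=load("scene0")
C=lambda x,y:(338+x/6,164+y/6); S=lambda x,y:(290+(x-420)/6,138+y/6)
print("handle",tri(t,C(128,305),s,S(637,98)),tri(t,C(336,340),s,S(725,60)),tri(t,C(232,322),s,S(681,79)))
print("base corners scene z0",[onz(s,*S(*p),0).round() for p in[(455,208),(620,302),(767,175)]])
print("rim scene z46",[onz(s,*S(*p),46).round() for p in[(455,118),]])
print("rim top z46",[onz(t,*C(*p),46).round() for p in[(82,52),(378,95),(352,408),(48,350)]])
print("base top z0",[onz(t,*C(*p),0).round() for p in[(52,70),(10,358)]])
print("pad top z7",[onz(t,*C(*p),7).round() for p in[(118,138),(253,155),(93,310)]])
c=lambda x,y:(92+(x-396)/6,165+y/6)
print("plate corners z22",[onz(t,*c(*p),22).round() for p in[(562,40),(724,78)]])
print("block z72",[onz(t,*c(*p),72).round() for p in[(556,92),(490,132),(562,252),(636,205)]])
print("knob",tri(t,(117.5,193),s,(177.3,265.5)),onz(t,117.5,193.3,86))
for q in("thick",(423.5,-162.8)),("slim",(667.6,117)):
    print(q,proj(s,[*q[1],6]).round(1))
E
```

```text
handle (array([ 479.2, -256.9,   97.8]), 1.3) (array([ 468.3, -331. ,   84.7]), 2.8) (array([ 474.1, -293.8,   90.9]), 1.0)
base corners scene z0 [array([ 566., -247.,    0.]), array([ 461., -232.,    0.]), array([ 452., -369.,    0.])]
rim scene z46 [array([ 576., -257.,   46.])]
rim top z46 [array([ 574., -256.,   46.]), array([ 557., -364.,   46.]), array([ 443., -349.,   46.]), array([ 465., -240.,   46.])]
base top z0 [array([ 573., -255.,    0.]), array([ 462., -235.,    0.])]
pad top z7 [array([ 546., -278.,    7.]), array([ 539., -329.,    7.]), array([ 480., -266.,    7.])]
plate corners z22 [array([587., 270.,  22.]), array([571., 208.,  22.])]
block z72 [array([561., 255.,  72.]), array([547., 279.,  72.]), array([503., 252.,  72.]), array([520., 226.,  72.])]
knob (array([533. , 255.6,  78. ]), 0.4) [531.59746437 252.77696619  86.        ]
('thick', (423.5, -162.8)) [322.8 204.7]
('slim', (667.6, 117)) [185.9 224.1]
```

```bash
python3 -m pendant '[[0.06,0.308,0.283,0,0,0,65],[0.06,0.308,0.283,0,0,0,65],[0.06,0.308,0.283,0,0,0,65],[0.06,0.308,0.283,0,0,0,65],[0.06,0.308,0.283,0,0,0,65],[0.06,0.308,0.283,0,0,0,65],[0.06,0.308,0.283,0,0,0,65],[0.06,0.308,0.283,0,0,0,65]]' 10
```

```text
time_s: 0.9
position: [460.2, -304.6, 247.2]
tool_rot: [-180.0, -0.0, 81.2]
contact_force: [-0.5, -1.4, 0.1]
gripper_width: 60.2
finger_force: 0.0
```

```bash
python3 -m pendant '[[0.06,0.012,0.011,-0.06,0,0,0],[0.06,0.012,0.011,-0.06,0,0,0],[0.06,0.012,0.011,-0.06,0,0,0]]'
python3 - <<'E'
from h import *
w=get("wrist","w1"); print(manip.get_obs()["position"],proj(w,[474,-294,91]),proj(w,[480,-257,92]),proj(w,[468,-331,92]),proj(w,[509,-300,7]))
E
```

```text
time_s: 1.2
position: [469.8, -294.5, 184.2]
tool_rot: [-179.6, -0.2, 80.9]
contact_force: [-0.2, -0.2, -0.4]
gripper_width: 60.2
finger_force: 0.0
[ 470.10515348 -295.5803702   186.79762938] [258.16521707 201.95096561] [258.47585608 151.15509065] [257.88238414 249.64715951] [293.18201931 179.29214238]
```

View pics/w1.png

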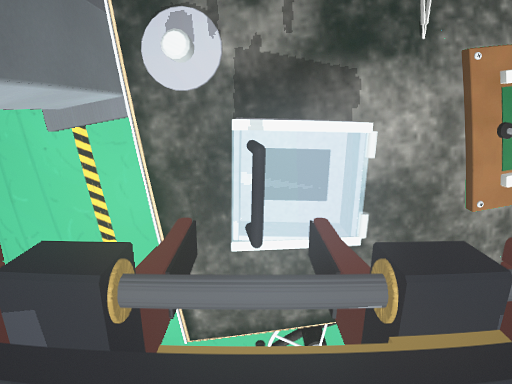

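Wrist view: the handle bar runs (258,148)–(256,240), the pad is centred near (296,175), and the thick post is at (176,43). The handle matches the estimate within about 5 mm, so I go down and grip it.

```bash
python3 -m pendant '[[0.06,0,0.003,-0.04,0,0,0],[0.06,0,0.003,-0.09,0,0,0],[0.06,0,0.003,-0.09,0,0,0],[0.0,0,0.003,-0.09,0,0,0],[0.0,0,0.003,-0.09,0,0,0],[0.0,0,0.003,-0.09,0,0,0],[0.0,0,0.003,-0.09,0,0,0],[0.0,0,0.003,-0.09,0,0,0]]' 10
python3 - <<'E'
from h import *
w=load("w1"); print([onz(w,*p,7).round(1) for p in[(263,148),(330,148),(330,201),(263,201),(296.5,174.5)]],onz(w,181,47,6), onz(w,176,43,32))
E
```

```text
time_s: 2.05
position: [471.6, -292.7, 99.1]
tool_rot: [179.9, 0.1, 80.9]
contact_force: [0.3, 0.2, 0.3]
gripper_width: 23.8
finger_force: 0.0
[array([ 484.2, -264.8,    7. ]), array([ 548.4, -274.9,    7. ]), array([ 542.9, -327.9,    7. ]), array([ 476.2, -317.3,    7. ]), array([ 512.9, -295.7,    7. ])] [ 424.02466374 -160.44192206    6.        ] [ 425.1802996  -162.16878002   32.        ]
```

```bash
python3 -m pendant '[[0,0,0,0,0,0,0],[0,0,0,0,0,0,0],[0,0,0,0,0,0,0],[0,0,0,0,0,0,0]]' 10
```

```text
time_s: 2.45
position: [472.7, -292.6, 97.6]
tool_rot: [179.8, 0.0, 80.9]
contact_force: [6.6, -2.1, -3.7]
gripper_width: 8.7
finger_force: 10.0
```

```bash
python3 -m pendant '[[0,0.0093,-0.0015,0.0165,0,0,0],[0,0.0212,-0.0034,0.0309,0,0,0],[0,0.0355,-0.0056,0.043,0,0,0],[0,0.0517,-0.0082,0.0525,0,0,0],[0,0.0692,-0.0109,0.0589,0,0,0],[0,0.0875,-0.0138,0.0622,0,0,0],[0,0.1061,-0.0168,0.0622,0,0,0],[0,0.1061,-0.0168,0.0622,0,0,0]]' 12
python3 -m pendant '[[0,0.0184,-0.0029,-0.0033,0,0,0],[0,0.0359,-0.0057,-0.0097,0,0,0],[0,0.0441,-0.007,-0.0142,0,0,0],[0,0.0441,-0.007,-0.0142,0,0,0],[0,0.0441,-0.007,-0.0142,0,0,0]]' 12
```

```text
time_s: 3.25
position: [578.3, -310.8, 159.2]
tool_rot: [180.0, 0.1, 80.9]
contact_force: [0.5, -4.9, -0.7]
gripper_width: 8.6
finger_force: 12.0
time_s: 3.75
position: [621.5, -317.8, 145.4]
tool_rot: [180.0, 0.1, 80.8]
contact_force: [0.8, -4.8, -0.6]
gripper_width: 8.9
finger_force: 12.0
```

```bash
python3 -m pendant '[[0.026,0,0,0,0,0,0],[0.026,0,0,0,0,0,0],[0.026,0,0,0.03,0,0,0],[0.026,0,0,0.07,0,0,0],[0.06,0,0,0.11,0,0,0],[0.06,0,0,0.11,0,0,0]]' 10
python3 - <<'E'
from h import *
get("top","top1");get("scene","scene1");get("wrist","w2")
E
```

```text
time_s: 4.35
position: [622.5, -316.3, 264.2]
tool_rot: [179.4, 0.2, 80.9]
contact_force: [1.0, 0.3, 1.3]
gripper_width: 38.5
finger_force: 0.0
```

View pics/scene1.png

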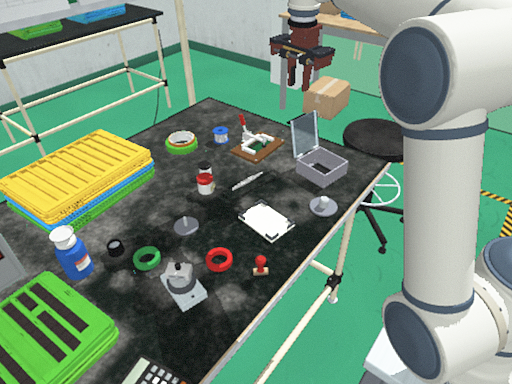

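The scene view shows the cover standing open past upright at (303,135), with the case interior free. Now to the stack.

```bash
python3 -m pendant '[[0.07,-0.06,0.38,0,0,0,-48],[0.07,-0.06,0.38,0,0,0,-48],[0.07,-0.06,0.38,0,0,0,-48],[0.07,-0.06,0.38,0,0,0,-48],[0.07,-0.06,0.38,0,0,0,-48],[0.07,-0.06,0.38,0,0,0,-48],[0.07,-0.06,0.38,0,0,0,-48],[0.07,-0.06,0.38,0,0,0,-48]]'
python3 -m pendant '[[0.07,-0.03,0.191,-0.03,0,0,0],[0.07,-0.03,0.191,-0.03,0,0,0],[0.07,-0.03,0.191,-0.03,0,0,0],[0.07,-0.03,0.191,-0.03,0,0,0],[0.07,-0.03,0.191,-0.03,0,0,0],[0.07,-0.03,0.191,-0.03,0,0,0],[0.07,-0.03,0.191,-0.03,0,0,0]]'
python3 - <<'E'
from h import *
w=get("wrist","w3"); print(manip.get_obs()["position"],manip.get_obs()["tool_rot"],[proj(w,p).round() for p in[(532,253,86),(561,255,72),(547,279,72),(503,252,72),(520,226,72)]])
E
```

```text
time_s: 5.3
position: [559.7, 66.7, 253.1]
tool_rot: [-179.9, 0.2, 33.0]
contact_force: [0.9, 0.5, 1.1]
gripper_width: 69.8
finger_force: 0.0
time_s: 6.0
position: [531.2, 253.8, 224.5]
tool_rot: [180.0, 0.1, 32.9]
contact_force: [-0.5, -0.2, 0.2]
gripper_width: 70.0
finger_force: 0.0
[531.48204953 253.52252102 225.09010466] [1.79989138e+02 6.19795899e-02 3.28293889e+01] [array([254., 188.]), array([269., 157.]), array([238., 156.]), array([238., 211.]), array([271., 211.])]
```

View pics/w3.png

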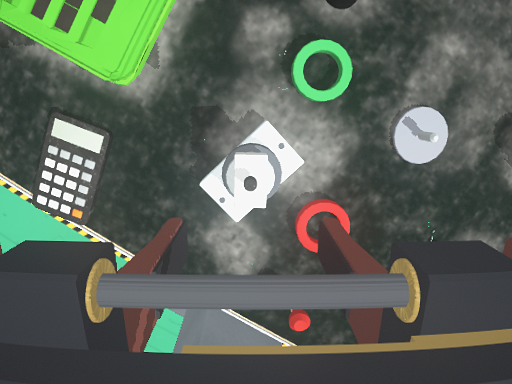

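Wrist view: the knob is at (250,184) on the block (234–268 wide), with rings and plate beneath. The slim post is at (428,137), and the red and green look-alikes lie nearby.

Run:
```python
from h import *
w=load("w3");b=w["pixels"]
print("knob",onz(w,250.5,183.5,86).round(1),"slimtop",onz(w,434,138.5,36).round(1),"slim base",onz(w,420.5,135,6).round(1))
# plate corners by eye, z22
print([onz(w,*p,22).round() for p in[(268,122),(304,161),(237,222),(200,184)]])
print("green,red",onz(w,322,70,8).round(),onz(w,323,227,8).round())
m=cv2.inRange(b[145:215,228:275],(200,200,200),(255,255,255))
cv2.imwrite("pics/w3c.png",cv2.resize(b[100:240,180:320],(560,560),interpolation=cv2.INTER_CUBIC))
```

```text
knob [534.  257.8  86. ] slimtop [666.2 119.6  36. ] slim base [667.6 119.6   6. ]
[array([586., 270.,  22.]), array([573., 216.,  22.]), array([477., 239.,  22.]), array([492., 295.,  22.])]
green,red [661. 252.   8.] [521. 150.   8.]
```

View pics/w3c.png

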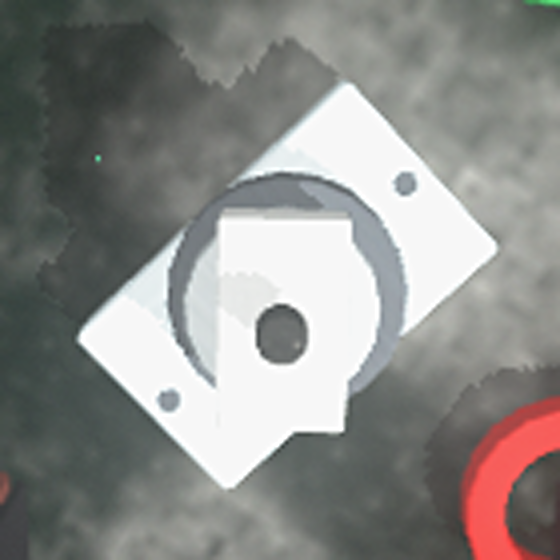

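```bash
python3 -m pendant '[[0.056,0.0015,0.002,-0.05,0,0,0],[0.056,0.0015,0.002,-0.1,0,0,0],[0.056,0.0015,0.002,-0.13,0,0,0],[0.056,0.0015,0.002,-0.141,0,0,0],[0.056,0.0015,0.002,-0.141,0,0,0],[0.0,0.0015,0.002,-0.141,0,0,0],[0.0,0.0015,0.002,-0.141,0,0,0],[0.0,0.0015,0.002,-0.141,0,0,0]]' 20
python3 -m pendant '[[0,0,0,0,0,0,0],[0,0,0,0,0,0,0],[0,0,0,0,0,0,0],[0,0,0,0.01,0,0,0],[0,0,0,0.05,0,0,0],[0,0,0,0.09,0,0,0],[0,0,0,0.09,0,0,0]]' 20
```

```text
time_s: 6.85
position: [533.9, 257.2, 87.1]
tool_rot: [180.0, -0.2, 32.9]
contact_force: [0.3, 0.3, 0.3]
gripper_width: 35.7
finger_force: 0.0
time_s: 7.55
position: [534.8, 257.7, 182.2]
tool_rot: [179.9, -0.6, 32.9]
contact_force: [-0.1, -0.5, -0.2]
gripper_width: 30.0
finger_force: 19.9
```

```bash
python3 -m pendant '[[0,-0.02,-0.36,0.04,0,0,-42],[0,-0.02,-0.36,0.04,0,0,-42],[0,-0.02,-0.36,0.04,0,0,-42],[0,-0.02,-0.36,0.04,0,0,-42],[0,-0.02,-0.36,0.04,0,0,-42],[0,-0.02,-0.36,0.04,0,0,-42],[0,-0.02,-0.36,0.04,0,0,-42],[0,-0.02,-0.36,0.04,0,0,-42]]' 20
python3 -m pendant '[[0,-0.004,-0.192,0,0,0,0],[0,-0.004,-0.192,0,0,0,0],[0,-0.004,-0.192,0,0,0,0],[0,-0.004,-0.192,0,0,0,0],[0,-0.004,-0.192,0,0,0,0],[0,-0.004,-0.192,0,0,0,0],[0,-0.004,-0.192,0,0,0,0],[0,-0.004,-0.192,0,0,0,0]]' 20
python3 - <<'E'
from h import *
w=get("wrist","w4"); get("top","top2"); o=manip.get_obs();print(o["position"],o["tool_rot"],proj(w,[509.5,-297,7]))
E
```

```text
time_s: 8.35
position: [511.9, -107.5, 214.4]
tool_rot: [179.9, 0.0, -9.4]
contact_force: [0.4, 0.7, -1.2]
gripper_width: 30.0
finger_force: 19.9
time_s: 9.15
position: [509.2, -293.6, 214.7]
tool_rot: [-180.0, -0.0, -9.0]
contact_force: [0.2, 0.9, -1.0]
gripper_width: 30.1
finger_force: 19.9
[ 509.16893057 -293.89402833  214.91573644] [-1.79999864e+02 -2.39586256e-02 -8.97712719e+00] [256.09626241 172.8244322 ]
```

View pics/w4.png

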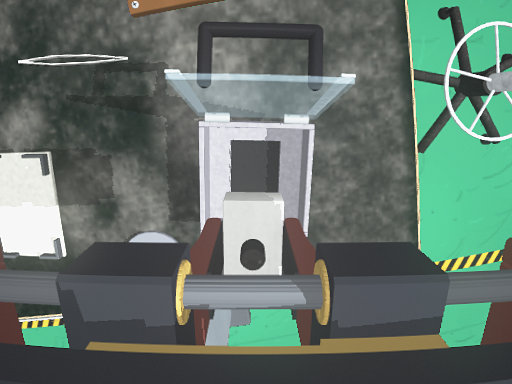

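The wrist view shows the block held square. The pad's back edge is at row 140 between columns 231 and 280, and the case is open with the cover upright behind it.

Run:
```python
from h import *
w=load("w4"); m=onz(w,255.5,140.5,7); d=np.array([.988,-.156]); print(m, m[:2]-36*d, onz(w,200,123,46),onz(w,314,125,46))
```

```text
[ 543.82186809 -301.73323044    7.        ] [ 508.25386809 -296.11723044] [ 571.47487905 -253.7043551    46.        ] [ 553.12516266 -357.80537511   46.        ]
```

```bash
python3 -m pendant '[[0,0,-0.0025,-0.05,0,0,0],[0,0,-0.0025,-0.1,0,0,0],[0,0,-0.0025,-0.14,0,0,0],[0,0,-0.0025,-0.16,0,0,0],[0,0,-0.0025,-0.172,0,0,0],[0,0,-0.0025,-0.172,0,0,0],[0,0,-0.0025,-0.172,0,0,0],[0,0,-0.0025,-0.172,0,0,0]]' 20
python3 -m pendant '[[0,0,0,-0.003,0,0,0],[0,0,0,-0.005,0,0,0],[0,0,0,-0.005,0,0,0],[0,0,0,-0.005,0,0,0]]' 20
```

```text
time_s: 10.05
position: [509.8, -298.2, 44.8]
tool_rot: [179.9, -0.2, -9.1]
contact_force: [0.8, 0.4, -1.5]
gripper_width: 30.1
finger_force: 20.0
time_s: 10.45
position: [509.4, -298.1, 39.0]
tool_rot: [180.0, -0.1, -9.1]
contact_force: [-0.7, 1.8, 6.1]
gripper_width: 29.9
finger_force: 20.0
```

```bash
python3 -m pendant '[[0,0,0,-0.001,0,0,0],[0,0,0,-0.001,0,0,0]]' 20
python3 -m pendant '[[0.05,0,0,0,0,0,0],[0.05,0,0,0,0,0,0],[0.05,0,0,0,0,0,0],[0.05,0,0,0.02,0,0,0],[0.05,0,0,0.07,0,0,0],[0.05,0,0,0.12,0,0,0],[0.05,0,0,0.17,0,0,0],[0.05,0,0,0.17,0,0,0]]' 20
python3 - <<'E'
from h import *
w=get("wrist","w5"); get("top","top3"); o=manip.get_obs();print(o["position"],o["tool_rot"],proj(w,[509,-297,39]))
b=w["pixels"][60:380,130:390]; cv2.imwrite("pics/w5c.png",cv2.resize(b,None,fx=1.5,fy=1.5))
E
```

```text
time_s: 10.65
position: [509.4, -298.1, 39.0]
tool_rot: [179.9, -0.1, -9.1]
contact_force: [-2.8, 2.1, 10.0]
gripper_width: 29.9
finger_force: 20.0
time_s: 11.45
position: [511.0, -299.1, 216.0]
tool_rot: [179.7, -0.7, -9.1]
contact_force: [0.2, 0.5, 1.5]
gripper_width: 50.0
finger_force: 0.0
[ 509.35097137 -298.02868638  208.12413999] [ 1.79923712e+02 -1.67886320e-01 -9.08034769e+00] [250.17011559 183.95528466]
```

View pics/w5c.png

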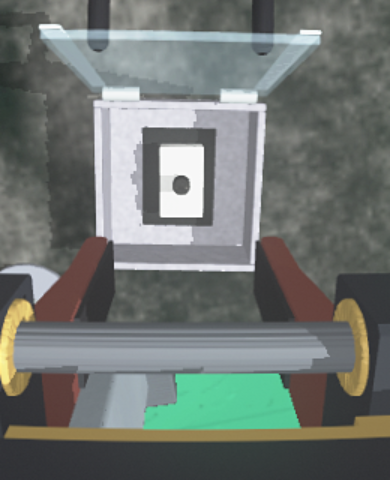

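The block stands on the pad, centred at crop (181,183). Next I regrip the handle and shut the cover.

```bash
python3 -m pendant '[[0.026,0.06,-0.01,0.047,0,0,68],[0.026,0.06,-0.01,0.047,0,0,68],[0.026,0.06,-0.01,0.047,0,0,68],[0.026,0.06,-0.01,0.047,0,0,68],[0.026,0.06,-0.01,0.047,0,0,68],[0.026,0.06,-0.01,0.047,0,0,68],[0.026,0.06,-0.01,0.047,0,0,68],[0.026,0.06,-0.01,0.047,0,0,68]]' 12
python3 -m pendant '[[0.026,0.052,-0.01,0,0,0,22],[0.026,0.052,-0.01,0,0,0,22],[0.026,0.052,-0.01,0,0,0,22],[0.026,0.052,-0.01,0,0,0,22],[0.026,0.052,-0.01,0,0,0,22],[0.026,0.052,-0.01,0,0,0,22]]' 12
python3 - <<'E'
from h import *
w=get("wrist","w6"); o=manip.get_obs();print(o["position"],o["tool_rot"],proj(w,[621.5,-317.8,139.4]))
E
```

```text
time_s: 12.35
position: [568.3, -307.4, 250.1]
tool_rot: [-179.7, -0.0, 59.3]
contact_force: [-0.6, -0.3, -0.0]
gripper_width: 26.2
finger_force: 0.0
time_s: 12.95
position: [620.5, -317.6, 253.1]
tool_rot: [-180.0, -0.0, 80.8]
contact_force: [-0.1, -0.3, 0.8]
gripper_width: 25.7
finger_force: 0.0
[ 620.49755764 -317.62614527  253.58202219] [-1.79995924e+02 -2.59359827e-03  8.08282520e+01] [253.25916195 196.02388423]
```

View pics/w6.png

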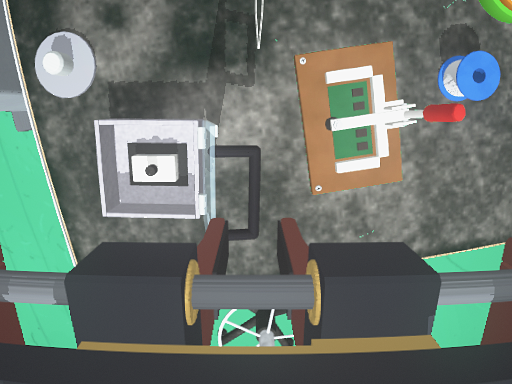

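The wrist view shows the handle bar at column 254, rows 147–237, as predicted. Descend, grip and swing back.

```bash
python3 -m pendant '[[0.026,0.001,0,-0.05,0,0,0],[0.026,0.001,0,-0.09,0,0,0],[0.026,0.001,0,-0.108,0,0,0],[0.026,0.001,0,-0.108,0,0,0],[0.0,0.001,0,-0.108,0,0,0],[0.0,0.001,0,-0.108,0,0,0],[0.0,0.001,0,-0.108,0,0,0],[0.0,0.001,0,-0.108,0,0,0]]' 12
python3 -m pendant '[[0,-0.008,0.0013,0.0045,0,0,0],[0,-0.026,0.0041,0.0109,0,0,0],[0,-0.044,0.007,0.0142,0,0,0],[0,-0.0626,0.0099,0.0142,0,0,0],[0,-0.0809,0.0128,0.0109,0,0,0],[0,-0.0984,0.0156,0.0045,0,0,0],[0,-0.1146,0.0182,-0.005,0,0,0],[0,-0.1146,0.0182,-0.005,0,0,0]]' 12
```

```text
time_s: 13.8
position: [622.7, -318.2, 148.4]
tool_rot: [179.7, 0.1, 80.9]
contact_force: [1.7, -0.1, 5.0]
gripper_width: 8.6
finger_force: 12.0
time_s: 14.6
position: [505.2, -298.2, 140.8]
tool_rot: [-179.9, -0.1, 80.9]
contact_force: [-4.3, 5.0, 3.9]
gripper_width: 8.5
finger_force: 12.0
```

```bash
python3 -m pendant '[[0,-0.0142,0.0022,-0.0121,0,0,0],[0,-0.0262,0.0041,-0.0265,0,0,0],[0,-0.0339,0.0053,-0.0395,0,0,0],[0,-0.0380,0.006,-0.048,0,0,0],[0,-0.0394,0.0062,-0.0526,0,0,0],[0,-0.0394,0.0062,-0.0536,0,0,0],[0,-0.0394,0.0062,-0.0536,0,0,0],[0,-0.0394,0.0062,-0.0536,0,0,0]]' 12
```

```text
time_s: 15.4
position: [466.4, -291.9, 86.6]
tool_rot: [-179.7, -0.2, 80.9]
contact_force: [-5.5, 6.6, 1.0]
gripper_width: 8.8
finger_force: 12.0
```

```bash
python3 -m pendant '[[0,0,0,-0.003,0,0,0],[0,0,0,-0.003,0,0,0],[0,0,0,-0.003,0,0,0]]' 12; python3 -m pendant '[[0,0,0,-0.003,0,0,0],[0,0,0,-0.003,0,0,0],[0,0,0,-0.003,0,0,0]]' 12
```

```text
time_s: 15.7
position: [466.4, -292.4, 85.7]
tool_rot: [-179.8, -0.1, 80.9]
contact_force: [-11.0, 7.3, 9.4]
gripper_width: 8.8
finger_force: 12.0
time_s: 16.0
position: [466.2, -293.5, 83.7]
tool_rot: [-179.8, 0.1, 80.9]
contact_force: [-12.5, 5.4, 14.5]
gripper_width: 8.6
finger_force: 12.0
```

```bash
python3 -m pendant '[[0.05,0,0,0,0,0,0],[0.05,0,0,0,0,0,0],[0.05,0,0,0,0,0,0],[0.05,0,0,0.03,0,0,0],[0.05,0,0,0.08,0,0,0],[0.05,0,0,0.13,0,0,0],[0.05,0,0,0.17,0,0,0],[0.05,0,0,0.17,0,0,0]]' 12
python3 -m pendant '[[0.05,0.05,0.38,0,0,0,-48],[0.07,0.05,0.38,0,0,0,-48],[0.07,0.05,0.38,0,0,0,-48],[0.07,0.05,0.38,0,0,0,-48],[0.07,0.05,0.38,0,0,0,-48],[0.07,0.05,0.38,0,0,0,-48],[0.07,0.05,0.38,0,0,0,-48],[0.07,0.05,0.38,0,0,0,-48]]' 12
python3 - <<'E'
from h import *
t=get("top","top4");s=get("scene","scene4");print(manip.get_obs()["position"])
c=lambda i,x,y,w,h,s:cv2.resize(i[y:y+h,x:x+w],(w*s,h*s),interpolation=cv2.INTER_CUBIC)
cv2.imwrite("pics/crop4.png",np.hstack([c(t["pixels"],338,164,70,75,6),c(s["pixels"],290,138,62,75,6)]))
E
```

```text
time_s: 16.8
position: [469.5, -294.3, 258.8]
tool_rot: [179.4, 0.3, 80.9]
contact_force: [0.0, -0.3, 0.7]
gripper_width: 50.0
finger_force: 0.0
time_s: 17.6
position: [516.2, 76.8, 249.8]
tool_rot: [-180.0, 0.0, 32.8]
contact_force: [0.2, -0.4, 0.3]
gripper_width: 70.0
finger_force: 0.0
[516.08226752  80.35580936 249.34556304]
```

View pics/crop4.png

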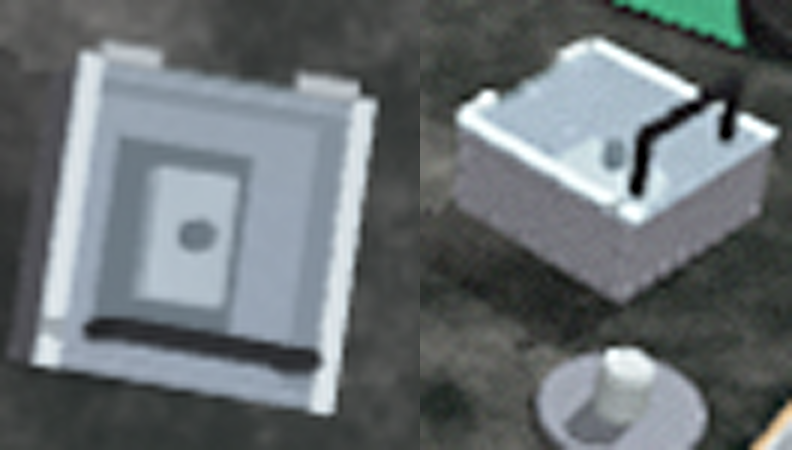

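Crop: the cover now lies flat on the rim, handle from (640,132) to (730,90) in the scene half, with the block visible on the pad beneath. Next the small ring.

```bash
python3 -m pendant '[[0.07,0.016,0.17,-0.025,0,0,0],[0.07,0.016,0.17,-0.025,0,0,0],[0.07,0.016,0.17,-0.025,0,0,0],[0.07,0.016,0.17,-0.025,0,0,0],[0.07,0.016,0.17,-0.025,0,0,0],[0.07,0.016,0.17,-0.025,0,0,0]]'
python3 - <<'E'
from h import *
t=load("top4"); s=load("scene4")
C=lambda x,y:(338+x/6,164+y/6); S=lambda x,y:(290+(x-420)/6,138+y/6)
print("handle",tri(t,C(88,328),s,S(643,130)),tri(t,C(318,362),s,S(737,87)))
w=get("wrist","w7"); print(manip.get_obs()["position"])
g=cv2.cvtColor(w["pixels"],cv2.COLOR_BGR2GRAY); np.set_printoptions(linewidth=250)
u,v=proj(w,[533,256,54]).round().astype(int); print(u,v); print(g[v-36:v+37:3,u-45:u+46:3])
for nm in [("top4")]:
    p=proj(t,[533,256,54]).round().astype(int);gt=cv2.cvtColor(t["pixels"],cv2.COLOR_BGR2GRAY);print(p);print(gt[p[1]-18:p[1]+19,p[0]-18:p[0]+19])
E
```

```text
time_s: 18.3
position: [532.3, 244.2, 224.9]
tool_rot: [180.0, 0.1, 32.9]
contact_force: [-0.4, -0.1, -0.8]
gripper_width: 69.7
finger_force: 0.0
handle (array([ 470.3, -245.5,   89.8]), 4.2) (array([ 459.8, -328.6,   73.6]), 0.9)
[532.50085831 243.6870381  225.53483983]
243 174
[[ 83  94 102 102 106 108 110 108 117 119 128 121 209 244 245 223 249 244 238 248 247 247 247 247 250 248 249 193 175 161 186]
 [ 76  86 100  98 102 109 123 121 126 120 116 150 105 122 128 127 158 154 111 160 248 247 247 247 151 157 239 248 167 170 195]
 [ 78  85  93  92  96 111 125 132 132 116 116 126 125 127 125 128 125 162 162 162 131 255 248 247 252 145 249 247 248 177 177]
 [ 72  82  87  94 100 110 126 136 121 122 124 124 122 132 145 160 121 124 162 162 160 154 245 248 247 247 247 247 247 249 177]
 [ 75  76  81  90  98 107 117 126 123 123 118 172 246 251 249 249 249 209 169 159 161 161 157 242 247 247 247 247 247 247 250]
 [ 72  72  78  83  90  94 100 121 121 134 234 247 247 247 247 247 247 247 248 181 160 162 160 145 249 247 247 247 247 247 247]
 [ 72  72  75  82  90  88 140 121 122 250 247 246 247 247 
[... 1857 characters left out ...]
 88  87  90 250 247 247 247 247 247 247 247 247 247 248 251  82  95  93  90  90  90  93  94  94 100  98  97  99 110]
 [ 82  83  88  89  89 100 250 247 247 247 247 247 247 247 247 252  87  92  96  95  92  90  88  90 103  99 102  98  83  90  91]
 [ 79  82  86  92  94  98 108 250 247 247 247 247 247 247 254  86  90  91  94  97  99  91  89  87  90  94  96  77  79  81  81]
 [ 81  82  85  92  99 109 114 130 249 247 247 247 247 255  92  96  91  89  93 100  98  92  89  86  88 101  94  87  77  79  82]]
[121 194]
[[223 223 223 ... 223 223 223]
 [223 223 223 ... 223 223 222]
 [223 223 223 ... 222 222 222]
 ...
 [176 177 176 ... 161 160 160]
 [172 172 171 ... 153 152 152]
 [167 166 166 ... 134 132 132]]
```

```bash
cat >> h.py <<'E'
def ring(w,guess,z,lo,hi,off):
    "centre of a bright/dark ring: component (after smoothing) touching the seed, circle fit on its outer edge"
    g=cv2.cvtColor(w["pixels"],cv2.COLOR_BGR2GRAY); m=cv2.inRange(g,lo,hi)
    u,v=proj(w,[*guess,z]).round().astype(int)
    n,l=cv2.connectedComponents(m,connectivity=4); su,sv=u+off[0],v+off[1]
    c,_=cv2.findContours((l==l[sv,su]).astype(np.uint8),cv2.RETR_EXTERNAL,cv2.CHAIN_APPROX_NONE); c=max(c,key=cv2.contourArea)
    P=np.array([onz(w,*p,z)[:2] for p in c[:,0].astype(float)])
    x=np.linalg.lstsq(np.c_[2*P,np.ones(len(P))],(P**2).sum(1),rcond=None)[0]; r=np.hypot(*(P-x[:2]).T)
    return x[:2].round(1),"r %.1f sd %.1f n %d"%(r.mean(),r.std(),len(P)), cv2.fitEllipse(c)
E
python3 - <<'E'
from h import *
w=load("w7"); print(ring(w,(533,256),54,242,255,(-9,12)),manip.get_obs()["position"])
E
```

```text
(array([532.7, 257.5]), 'r 22.7 sd 0.3 n 133', ((241.14967346191406, 172.66029357910156), (46.32448959350586, 47.29635238647461), 98.70623016357422)) [532.50085831 243.6870381  225.53483983]
```

```bash
python3 -m pendant '[[0.07,0,0.013,-0.05,0,0,0],[0.07,0,0.013,-0.1,0,0,0],[0.07,0,0.013,-0.14,0,0,0],[0.07,0,0.013,-0.158,0,0,0],[0.07,0,0.013,-0.158,0,0,0],[0.07,0,0.013,-0.158,0,0,0]]' 15
python3 -m pendant '[[0.0,0,0,0,0,0,0],[0.0,0,0,0,0,0,0],[0.0,0,0,0,0,0,0],[0.0,0,0,0,0,0,0],[0.0,0,0,0,0,0,0]]' 15
```

```text
time_s: 18.95
position: [533.0, 256.8, 69.2]
tool_rot: [180.0, -0.1, 32.8]
contact_force: [-1.0, -0.5, 0.6]
gripper_width: 70.3
finger_force: 0.0
time_s: 19.45
position: [533.0, 258.1, 69.6]
tool_rot: [180.0, -0.1, 32.9]
contact_force: [0.2, -1.1, 5.1]
gripper_width: 47.7
finger_force: 15.0
```

```bash
python3 -m pendant '[[0,0,0,0.03,0,0,0],[0,0,0,0.08,0,0,0],[0,0.04,-0.04,0.08,0,0,0],[0,0.08,-0.08,0.08,0,0,0],[0,0.134,-0.139,0.08,0,0,0],[0,0.134,-0.139,0.08,0,0,0],[0,0.134,-0.139,0.08,0,0,0],[0,0.134,-0.139,0.08,0,0,0]]' 15
python3 - <<'E'
from h import *
w=get("wrist","w8"); o=manip.get_obs();print(o["position"])
g=cv2.cvtColor(w["pixels"],cv2.COLOR_BGR2GRAY); u,v=proj(w,[667,118.8,36]).round().astype(int);np.set_printoptions(linewidth=250); print(u,v,proj(w,[667,118.8,6]),proj(w,[*o["position"][:2],o["position"][2]-15.6]));print(g[v-40:v+50:4,u-44:u+46:3])
E
```

```text
time_s: 20.25
position: [666.3, 118.2, 146.7]
tool_rot: [-179.9, 0.1, 32.8]
contact_force: [0.2, -0.2, -0.9]
gripper_width: 47.6
finger_force: 15.0
[665.84731499 119.25137726 147.19000286]
253 196 [252.64320322 186.98012459] [250.48153273 245.86835562]
[[107 109 116 122 118  98 106 111 149 234 231 231 231 231 232 231 231 231 231 231 232 234  88  88  88  83  85  86  91  94]
 [107 110 107 123  94 101 115 233 230 230 230 231 231 231 231 231 231 231 232 231 231 231 232 200  86  91  88  91  92  91]
 [103 117 130 100 110 126 235 171 172 234 231 231 231 231 231 231 231 232 231 231 231 232 231 232 235  90  88  91  95 100]
 [108 123 101 107 113 232 171 176 176 176 174 234 231 230 231 231 231 231 231 231 231 232 231 231 232 230  90  92  95 100]
 [117 136 143 111 229 230 230 174 176 176 177 176 192 231 230 231 232 231 231 231 232 231 231 232 232 232 167  98  97 104]
 [107 128 106 133 231 230 231 231 231 176 178 176 177 188 232 232 231 232 232 232 232 232 232 232 232 231 233 107 107 111]
 [ 97 118 105 182 229 229 230 231 231 231 178 177 178 178 176 235 232 231 232 231 231 231 231 231 231 231 234
[... 1282 characters left out ...]
247 247 248 253 255 250 158 231 230 229 228 230 229 229 230 230 230 227 228 180 103]
 [ 90 248 247 247 247 247 247 247 247 249 201  96  98 105 100  97 100  97  93 174 228 229 229 228 230 230 230 228 227 133]
 [236 247 247 247 247 247 247 247 252  95 107 109 107 108 106 108 103  95 105 113  97 229 229 230 227 230 230 230 229 200]
 [249 247 247 247 247 247 247 250  97 107 111 110 112 102 108 108 101 104 106 101 102 102 230 229 230 227 229 230 230 229]
 [247 247 247 247 247 247 247 236  98 101 100  97  99  99 100 100  99  98  99 102 102 113 186 228 228 229 228 228 230 231]
 [247 247 247 247 247 247 248 227  97  96  97  97  97  95  99  98 101  98 100 101 103 119 172 228 229 229 228 229 227 229]]
```

Run:
```python
from h import *
w=load("w8"); g=cv2.cvtColor(w["pixels"],cv2.COLOR_BGR2GRAY)
def fit(P):
    x=np.linalg.lstsq(np.c_[2*P,np.ones(len(P))],(P**2).sum(1),rcond=None)[0]; r=np.hypot(*(P-x[:2]).T); return x[:2].round(1),r.mean().round(1),r.std().round(1)
# base: outermost pixels >=165 per row, rows 150..192
pts=[]
for v in range(148,190):
    r=np.where(g[v,205:300]>=165)[0]+205
    if len(r)>20: pts+= [(r[0],v),(r[-1],v)]
print("base",fit(np.array([onz(w,*p,6)[:2] for p in pts])))
# bore: upper arc
m=cv2.inRange(g,0,150); n,l=cv2.connectedComponents(m[200:300,225:285],connectivity=4); k=l[40,28]
c,_=cv2.findContours((l==k).astype(np.uint8),cv2.RETR_EXTERNAL,cv2.CHAIN_APPROX_NONE); c=max(c,key=len)[:,0]+[225,200]
print(c.min(0),c.max(0)); up=c[c[:,1]<250]; print("bore",fit(np.array([onz(w,*p,131.6)[:2] for p in up.astype(float)])))
```

```text
base (array([668.4, 119. ]), np.float64(31.1), np.float64(0.2))
[231 225] [274 256]
bore (array([667.7, 119.3]), np.float64(10.1), np.float64(0.4))
```

```bash
python3 -m pendant '[[0,0.002,0,-0.04,0,0,0],[0,0.002,0,-0.06,0,0,0],[0,0.002,0,-0.08,0,0,0],[0,0.002,0,-0.095,0,0,0],[0,0.002,0,-0.105,0,0,0],[0,0.002,0,-0.105,0,0,0],[0,0.002,0,-0.105,0,0,0]]' 15
python3 -m pendant '[[0,0,0,-0.003,0,0,0],[0,0,0,-0.005,0,0,0],[0,0,0,-0.005,0,0,0],[0,0,0,-0.005,0,0,0]]' 15
```

```text
time_s: 21.0
position: [668.5, 119.3, 44.0]
tool_rot: [180.0, -0.1, 32.9]
contact_force: [0.8, -0.4, 0.0]
gripper_width: 47.5
finger_force: 15.0
time_s: 21.4
position: [668.4, 118.9, 38.2]
tool_rot: [180.0, -0.0, 32.9]
contact_force: [-0.7, 0.0, -0.6]
gripper_width: 47.8
finger_force: 15.0
```

```bash
python3 -m pendant '[[0,0,0,-0.002,0,0,0],[0,0,0,-0.002,0,0,0],[0,0,0,-0.002,0,0,0]]' 15
python3 -m pendant '[[0.07,0,0,0,0,0,0],[0.07,0,0,0,0,0,0],[0.07,0,0,0,0,0,0],[0.07,0,0,0.03,0,0,0],[0.07,0,0,0.08,0,0,0],[0.07,0,0,0.12,0,0,0],[0.07,0,0,0.12,0,0,0]]' 15
```

```text
time_s: 21.7
position: [668.6, 118.9, 37.6]
tool_rot: [180.0, -0.1, 32.9]
contact_force: [-3.2, 0.0, 5.5]
gripper_width: 47.2
finger_force: 15.0
time_s: 22.4
position: [671.1, 119.3, 164.9]
tool_rot: [179.7, -0.7, 32.9]
contact_force: [-0.0, -0.7, 0.7]
gripper_width: 69.8
finger_force: 0.0
```

```bash
python3 -m pendant '[[0.08,-0.136,0.13,0.065,0,0,0],[0.08,-0.136,0.13,0.065,0,0,0],[0.08,-0.136,0.13,0.065,0,0,0],[0.08,-0.136,0.13,0.065,0,0,0],[0.08,-0.136,0.13,0.065,0,0,0],[0.08,-0.136,0.13,0.065,0,0,0],[0.08,-0.136,0.13,0.065,0,0,0]]'
python3 - <<'E'
from h import *
w=get("wrist","w9"); t=get("top","top9"); print(manip.get_obs()["position"])
print("small",ring(w,(668,119),22,238,255,(0,-11)))
print("large",ring(w,(533,257),38,100,195,(0,-23)))
g=cv2.cvtColor(w["pixels"],cv2.COLOR_BGR2GRAY); np.set_printoptions(linewidth=250)
u,v=proj(w,[668,119,22]).round().astype(int); print(u,v); print(g[v-24:v+25:2,u-24:u+25:2])
u,v=proj(w,[533,257,38]).round().astype(int); print(u,v); print(g[v-39:v+40:3,u-39:u+40:3])
E
```

```text
time_s: 23.1
position: [532.7, 248.2, 219.6]
tool_rot: [180.0, 0.1, 32.9]
contact_force: [-0.3, -0.2, -0.2]
gripper_width: 79.9
finger_force: 0.0
[532.90217688 247.73472077 219.47563468]
small (array([466.2, 199.5]), 'r 305.0 sd 53.4 n 1799', ((256.005615234375, 191.51193237304688), (446.4487609863281, 614.2842407226562), 89.9859390258789))
large (array([587.6, 248.6]), 'r 66.5 sd 13.8 n 659', ((281.56353759765625, 130.57888793945312), (126.80652618408203, 172.42091369628906), 30.990278244018555))
426 135
[[126 154 153 153 153 152 152 152 153 153 152 150 145 211 211 212 212 212  78  72  71  73  73  77  81]
 [156 152 152 153 152 153 153 157 158 158 192 213 229 232 242 222 208 212 213  65  74  75  78  77  81]
 [154 152 154 153 153 155 158 158 204 243 247 246 246 246 246 246 247 246 214 215  73  79  83  82  83]
 [153 155 153 152 153 158 176 246 246 246 245 246 245 246 246 245 246 246 246 215 132  74  80  83  88]
 [152 153 154 154 155 160 248 245 246 245 246 246 246 246 246 246 246 246 246 246 230  67  78  86  92]
 [154 146 155 152 157 248 245 246 246 245 246 246 246 246 246 246 246 246 
[... 4292 characters left out ...]
 156 160  98 105 109 120 125 118]
 [244 248 248 142 213 247 247 252 148 153 157 154 156 157 155 157 155 156 156 158  88  96  97 100 105 107 110]
 [ 80 245 250 149 143 248 247 247 248 253 155 155 151 155 156 153 155 159  87  90  87  91  92  92  95 100 108]
 [ 84  82 243 251 250 247 247 247 247 247 248 250 252 251 253 255  83  91  88  87  84  87  90  89  92  96  96]
 [ 84  86  84 247 248 247 247 247 247 247 247 247 247 247 254  83  90  90  86  86  85  87  96  93 100  99  94]
 [ 83  88  89  89 247 248 247 247 247 247 247 247 247 255  85  86  90  91  90  87  84  82  88  94  95  93  76]
 [ 82  90  93 100 105 246 248 247 247 247 247 247 255  85  89  87  86  92 102  89  85  82  84  92  95  90  74]]
```

```bash
python3 -m pendant '[[0.084,0.001,0.008,-0.05,0,0,0],[0.084,0.001,0.008,-0.1,0,0,0],[0.084,0.001,0.008,-0.14,0,0,0],[0.084,0.001,0.008,-0.16,0,0,0],[0.084,0.001,0.008,-0.168,0,0,0],[0.084,0.001,0.008,-0.168,0,0,0],[0.0,0.001,0.008,-0.168,0,0,0],[0.0,0.001,0.008,-0.168,0,0,0]]' 15
python3 -m pendant '[[0,0,0,0,0,0,0],[0,0,0,0,0,0,0],[0,0,0,0,0,0,0]]' 15
```

```text
time_s: 24.0
position: [534.6, 257.2, 55.3]
tool_rot: [180.0, -0.2, 32.9]
contact_force: [0.2, 0.8, -0.5]
gripper_width: 71.8
finger_force: 0.0
time_s: 24.3
position: [534.1, 257.2, 54.7]
tool_rot: [180.0, -0.2, 32.9]
contact_force: [0.2, -0.5, 5.5]
gripper_width: 60.7
finger_force: 15.0
```

```bash
python3 -m pendant '[[0,0,0,0.03,0,0,0],[0,0,0,0.09,0,0,0],[0,-0.08,-0.3,0.09,0,0,50],[0,-0.08,-0.3,0.09,0,0,50],[0,-0.08,-0.3,0.09,0,0,50],[0,-0.08,-0.3,0.09,0,0,50],[0,-0.08,-0.3,0.09,0,0,50],[0,-0.08,-0.3,0.09,0,0,50]]' 15
python3 -m pendant '[[0,0,0,0,0,0,0]]' 15
```

```text
time_s: 25.1
position: [461.4, -12.5, 141.8]
tool_rot: [-180.0, -0.0, 80.8]
contact_force: [0.6, -0.5, -1.8]
gripper_width: 60.9
finger_force: 15.1
time_s: 25.2
position: [461.3, -15.0, 142.0]
tool_rot: [-180.0, 0.1, 80.4]
contact_force: [-0.1, 0.9, -1.7]
gripper_width: 60.7
finger_force: 15.1
```

```bash
python3 -m pendant '[[0,-0.037,-0.147,0.01,0,0,9],[0,-0.037,-0.147,0.01,0,0,9],[0,-0.037,-0.147,0.01,0,0,9],[0,-0.037,-0.147,0.01,0,0,9],[0,-0.037,-0.147,0.01,0,0,9],[0,-0.037,-0.147,0.01,0,0,9],[0,-0.037,-0.147,0.01,0,0,9]]' 15
python3 - <<'E'
from h import *
w=get("wrist","w10"); o=manip.get_obs();print(o["position"],o["tool_rot"])
g=cv2.cvtColor(w["pixels"],cv2.COLOR_BGR2GRAY); u,v=proj(w,[424,-162,32]).round().astype(int);np.set_printoptions(linewidth=250); print(u,v,proj(w,[424,-162,6]))
print(g[v-60:v+60:5,u-60:u+61:5])
E
```

```text
time_s: 25.9
position: [425.9, -156.3, 151.7]
tool_rot: [-180.0, -0.1, 89.6]
contact_force: [-0.4, 0.8, 0.1]
gripper_width: 60.7
finger_force: 15.1
[ 425.91733012 -156.41882433  151.79929345] [-1.79986193e+02 -3.82464376e-02  8.96343584e+01]
249 201 [249.74590634 192.98874455]
[[ 53  55  51  44  43  39  41  41  41  42  44  47  54  59  68  71  68  79  88  84  74  74  71  60  53]
 [ 54  54  50  44  44  41  43  40  39  40  38  42  42  45  51  51  71  75  78  78  82  82  72  69  58]
 [ 44  49  55  51  53  45  43  43  35  34  59 124 122 108  67  56  59  83  78  76  77  69  69  67  66]
 [ 41  46  52  57  53  43  40  34 135 140 139 135  98  98 106 140 130  62  60  74  68  72  64  67  65]
 [ 43  46  47  46  48  43  35 139 140 138 140 101 100 102 100 140 138 140  55  74  75  74  77  77  77]
 [ 44  45  50  48  50  36 139 139 139 139  99  99 101  99 101  99 140 139 139  57  73  77  76  72  72]
 [ 44  43  46  48  54 140 138 139 140 139 100 100 100 100 101  98 138 140 139 137  68  72  78  78  73]
 [ 43  44  49  50  50 140 140 140 140 140 100  99 100 100  99  98 140 140 140 140  52  76  84  78  75
[... 950 characters left out ...]
  93  70  60 122 141 140 140 141 139 139 141 134  54  69  66  94  94  92  92  63]
 [ 37  50  95  92  92  93  70  56  55  64  53 121 125 100  47  50  64  65  64  60  86  93  94  90  82]
 [ 37  64  95  95  94  81  62  57  53  58  55  58  69  66  53  55  69  70  52  59  53  90  92  92  88]
 [ 36  65  92  94  94  52  58  53  55  63  67  67  61  59  51  56  61  63  65  62  53  92  90  91  93]
 [ 37  75  91  93  94  50  67  62  67  56  68  58  51  53  51  55  57  62  58  59  51  92  91  91  91]
 [ 35  88  93  94  92  53  51  70  58  59  59  55  53  57  61  62  69  67  62  59  51  91  91  91  88]
 [ 36  29  92  93  92  86  52  62  65  57  60  59  55  59  61  60  69  65  60  51  51  92  89  90  90]]
```

Run:
```python
from h import *
w=load("w10"); g=cv2.cvtColor(w["pixels"],cv2.COLOR_BGR2GRAY)
def fit(P):
    x=np.linalg.lstsq(np.c_[2*P,np.ones(len(P))],(P**2).sum(1),rcond=None)[0]; r=np.hypot(*(P-x[:2]).T); return x[:2].round(1),r.mean().round(1),r.std().round(1)
pts=[]
for v in range(157,190):
    r=np.where(g[v,189:310]>=115)[0]+189; pts+=[(r[0],v),(r[-1],v)]
print("base",fit(np.array([onz(w,*p,6)[:2] for p in pts])))
# ring outer upper arc, top face z=151.8-32.7+16=135
pts=[]
for u in range(222,275,3):
    col=g[190:290,u]; 
    k=[i for i in range(len(col)-4) if col[i]<75 and (col[i+2:i+5]>84).all()]
    if k: pts.append((u,190+k[0]+1.5))
print(pts); print("ring far edge z~135",fit(np.array([onz(w,*p,135)[:2] for p in pts])))
for c in [(425.9,-156.4),(425.9,-158)]:
    print([proj(w,[c[0],c[1]+dy,135]).round(1) for dy in (-31,31,-20)],[proj(w,[c[0]+dx,c[1],135]).round(1) for dx in (-20,20)])
```

```text
base (array([ 423.1, -161.1]), np.float64(36.8), np.float64(0.2))
[(222, 197.5), (225, 196.5), (228, 194.5), (231, 193.5), (234, 192.5), (237, 191.5), (240, 191.5), (243, 191.5), (261, 191.5), (264, 191.5), (267, 191.5), (270, 192.5), (273, 193.5)]
ring far edge z~135 (array([ 426.2, -159.4]), np.float64(31.5), np.float64(0.2))
[array([251.9, 298.1]), array([250.9, 185.3]), array([251.7, 279.8])] [array([212.2, 244.9]), array([290.7, 244.3])]
[array([251.9, 300.6]), array([250.9, 188.5]), array([251.8, 282.5])] [array([212.3, 247.8]), array([290.6, 247.2])]
```

```bash
python3 -m pendant '[[0,-0.0026,-0.002,-0.04,0,0,0],[0,-0.0026,-0.002,-0.065,0,0,0],[0,-0.0026,-0.002,-0.085,0,0,0],[0,-0.0026,-0.002,-0.1,0,0,0],[0,-0.0026,-0.002,-0.108,0,0,0],[0,-0.0026,-0.002,-0.108,0,0,0],[0,-0.0026,-0.002,-0.108,0,0,0]]' 15
python3 -m pendant '[[0,0,0,-0.003,0,0,0],[0,0,0,-0.005,0,0,0],[0,0,0,-0.005,0,0,0],[0,0,0,-0.005,0,0,0]]' 15
python3 -m pendant '[[0,0,0,-0.002,0,0,0],[0,0,0,-0.002,0,0,0],[0,0,0,-0.002,0,0,0]]' 15
```

```text
time_s: 26.65
position: [423.4, -160.0, 44.9]
tool_rot: [179.9, 0.0, 89.5]
contact_force: [-1.1, -0.9, -0.2]
gripper_width: 61.1
finger_force: 15.1
time_s: 27.05
position: [422.9, -160.1, 39.2]
tool_rot: [180.0, 0.0, 89.5]
contact_force: [-0.1, 0.5, -1.5]
gripper_width: 61.0
finger_force: 15.1
time_s: 27.35
position: [423.1, -160.2, 38.6]
tool_rot: [180.0, 0.0, 89.5]
contact_force: [-3.8, 2.0, 7.6]
gripper_width: 60.7
finger_force: 15.1
```

```bash
python3 -m pendant '[[0.084,0,0,0,0,0,0],[0.084,0,0,0,0,0,0],[0.084,0,0,0,0,0,0],[0.084,0,0,0.03,0,0,0],[0.084,0,0,0.08,0,0,0],[0.084,0,0,0.13,0,0,0],[0.084,0,0,0.17,0,0,0],[0.084,0,0,0.19,0,0,0]]' 15
python3 -m pendant '[[0.084,0.08,0.34,0,0,0,62],[0.084,0.08,0.34,0,0,0,62],[0.084,0.08,0.34,0,0,0,62],[0.084,0.08,0.34,0,0,0,62],[0.084,0.08,0.34,0,0,0,62],[0.084,0.08,0.34,0,0,0,62],[0.084,0.08,0.34,0,0,0,62],[0.084,0.08,0.34,0,0,0,62]]'
python3 -m pendant '[[0.086,0.029,0.07,0,0,0,14],[0.086,0.029,0.07,0,0,0,14],[0.086,0.029,0.07,0,0,0,14],[0.086,0.029,0.07,0,0,0,14],[0.086,0.029,0.07,0,0,0,14]]'
python3 - <<'E'
from h import *
w=get("wrist","w11"); t=get("top","top11"); s=get("scene","scene11"); o=manip.get_obs();print(o["position"],o["tool_rot"])
g=cv2.cvtColor(w["pixels"],cv2.COLOR_BGR2GRAY); m=cv2.inRange(g,185,255); n,l,st,ce=cv2.connectedComponentsWithStats(m,connectivity=4)
u,v=proj(w,[532,256,22]).astype(int); k=l[v,u]; print(u,v,k,st[k])
c,_=cv2.findContours((l==k).astype(np.uint8),cv2.RETR_EXTERNAL,cv2.CHAIN_APPROX_NONE); r=cv2.minAreaRect(max(c,key=cv2.contourArea))
P=np.array([onz(w,*p,22)[:2] for p in cv2.boxPoints(r)]); print(P.round(1).tolist(),P.mean(0)); print([round(float(np.hypot(*(P[i]-P[i-1]))),1) for i in range(4)],[np.degrees(np.arctan2(*(P[i]-P[i-1])[::-1])).round(1) for i in range(4)])
E
```

```text
time_s: 28.15
position: [423.7, -160.4, 231.6]
tool_rot: [179.7, 0.1, 89.5]
contact_force: [0.8, 0.7, 1.4]
gripper_width: 84.0
finger_force: 0.0
time_s: 28.95
position: [502.7, 185.2, 225.4]
tool_rot: [180.0, -0.2, 152.1]
contact_force: [0.4, -0.6, -0.1]
gripper_width: 84.0
finger_force: 0.0
time_s: 29.45
position: [531.7, 249.2, 227.1]
tool_rot: [-180.0, 0.0, 165.4]
contact_force: [-0.1, 0.7, 0.0]
gripper_width: 85.6
finger_force: 0.0
[531.81729311 249.04826412 227.49808879] [1.79985412e+02 3.36735970e-02 1.65409614e+02]
258 171 47 [ 230  124   56   92 4924]
[[475.9, 240.4], [490.3, 295.5], [586.5, 272.7], [571.1, 213.9]] [530.92736544 255.58985646]
[98.8, 56.9, 98.8, 60.8] [np.float64(164.4), np.float64(75.4), np.float64(-13.3), np.float64(-104.7)]
```

```bash
python3 -m pendant '[[0.086,-0.001,0.0065,-0.05,0,0,0],[0.086,-0.001,0.0065,-0.1,0,0,0],[0.086,-0.001,0.0065,-0.14,0,0,0],[0.086,-0.001,0.0065,-0.17,0,0,0],[0.086,-0.001,0.0065,-0.188,0,0,0],[0.086,-0.001,0.0065,-0.195,0,0,0],[0.086,-0.001,0.0065,-0.195,0,0,0],[0.0,-0.001,0.0065,-0.195,0,0,0]]' 35
python3 -m pendant '[[0,0,0,0,0,0,0],[0,0,0,0,0,0,0],[0,0,0,0,0,0,0],[0,0,0,0,0,0,0],[0,0,0,0,0,0,0]]' 35
python3 - <<'E'
from h import *
t=load("top11");b=t["pixels"]
m=np.zeros(b.shape[:2],np.uint8); x,y,w,h=220,165,60,75; m[y:y+h,x:x+w]=cv2.inRange(b[y:y+h,x:x+w],(180,180,180),(255,255,255))
for nm,mm in(("bright",m),):
    c,_=cv2.findContours(mm,cv2.RETR_EXTERNAL,cv2.CHAIN_APPROX_NONE); r=cv2.minAreaRect(max(c,key=cv2.contourArea)); P=np.array([onz(t,*p,6)[:2] for p in cv2.boxPoints(r)]); print(P.round(1).tolist(),P.mean(0),r)
E
```

```text
time_s: 30.4
position: [531.7, 256.5, 33.7]
tool_rot: [179.9, 0.1, 165.5]
contact_force: [1.1, -0.6, 0.7]
gripper_width: 80.9
finger_force: 0.0
time_s: 30.9
position: [531.4, 256.4, 33.2]
tool_rot: [180.0, 0.1, 165.5]
contact_force: [-1.3, -2.9, 5.5]
gripper_width: 59.5
finger_force: 35.0
[[458.0, 29.6], [581.7, 11.1], [568.3, -74.5], [445.1, -55.1]] [513.26585965 -22.25601099] ((247.13998413085938, 202.51998901367188), (37.193817138671875, 53.88154220581055), 8.13010311126709)
```

```bash
python3 -m pendant '[[0,0,0,0.03,0,0,0],[0,0,0,0.08,0,0,0],[0,-0.018,-0.27,0.12,0,0,6],[0,-0.018,-0.27,0.12,0,0,6],[0,-0.018,-0.27,0.12,0,0,6],[0,-0.018,-0.27,0.12,0,0,6],[0,-0.018,-0.27,0.12,0,0,6],[0,-0.018,-0.27,0.12,0,0,6]]' 35
python3 -m pendant '[[0,0,-0.006,0,0,0,0],[0,0,-0.006,0,0,0,0],[0,0,-0.006,0,0,0,0],[0,0,-0.006,0,0,0,0]]' 35
python3 - <<'E'
from h import *
w=get("wrist","w12"); o=manip.get_obs();print(o["position"],o["tool_rot"])
cv2.imwrite("/tmp/x.png",w["pixels"])
g=cv2.cvtColor(w["pixels"],cv2.COLOR_BGR2GRAY); z=o["position"][2]-33.2+22
a=np.radians(-8.7);R=np.array([[np.cos(a),-np.sin(a)],[np.sin(a),np.cos(a)]])
for nm,L,W,zz,c in(("nest",63,43,6,(513.2,-22.3)),("plate",50,30,z,o["position"][:2])):
    print(nm,[proj(w,[*(R@[sx*L,sy*W]+c),zz]).round().tolist() for sx,sy in((1,1),(1,-1),(-1,-1),(-1,1))])
np.set_printoptions(linewidth=250); print(g[80:300:7,180:330:6])
E
```

```text
time_s: 31.7
position: [512.1, -16.9, 151.8]
tool_rot: [-179.9, -0.0, 171.3]
contact_force: [-0.0, 0.5, -3.6]
gripper_width: 59.5
finger_force: 35.0
time_s: 32.1
position: [512.7, -18.1, 151.4]
tool_rot: [180.0, -0.1, 171.6]
contact_force: [0.5, -0.5, -2.8]
gripper_width: 59.6
finger_force: 35.0
[512.79274981 -18.1389566  151.50888171] [ 1.79978752e+02 -5.32019751e-02  1.71622828e+02]
nest [[293.0, 252.0], [202.0, 252.0], [197.0, 115.0], [298.0, 115.0]]
plate [[307.0, 333.0], [195.0, 332.0], [186.0, 145.0], [318.0, 146.0]]
[[ 37  36  38  44  41  41  40  43  45  46  44  47  48  43  40  43  41  40  40  43  45  40  37  38  42]
 [ 37  41  41  42  40  45  43  43  44  47  48  52  48  47  43  45  50  47  43  49  62  58  43  37  41]
 [ 42  41  43  43  45  46  51  51  51  53  51  50  51  49  50  52  51  49  52  50  51  51  43  40  41]
 [ 46  44  45  42  47  52  52  51  58  56  61  57  55  58  55  55  54  53  55  53  51  48  46  43  43]
 [ 52  54  47  49  51  56  66  70  59  58  59  59  59  59  60  61  61  63  62  53  52  50  56  48  44]
 [ 63  63  55  49 140 143 147 151 151 121 140 133 130 12
[... 2025 characters left out ...]
 171 173 171 178 174 178 169 168 171 174 171 173 174 171 173 171 174  85  48  47]
 [ 45  48  46 168 173 170 172 171 177 175 178 170 167 170 174 170 172 172 171 173 171 173  53  46  46]
 [ 45  46  47 163 167 218 222 170 177 174 177 169 167 170 173 170 172 173 171 173 170 172  51  47  44]
 [ 67  68  69  67  67  68  68  71  69  71  69  72  71  72  69  72  70  70  69  68  68  70  70  69  67]
 [ 81  81  82  81  81  82  81  83  83  83  83  83  83  83  83  82  83  82  82  82  82  80  82  79  79]
 [101 102 102 103 102 104 105 105 106 107 107 107 108 107 108 107 107 108 108 106 106 103 104 103 102]
 [121 122 121 122 122 124 123 123 123 123 122 123 123 123 123 123 123 122 121 121 121 120 119 119 118]]
```

```bash
python3 -m pendant '[[0,0,-0.004,-0.04,0,0,0],[0,0,-0.004,-0.065,0,0,0],[0,0,-0.004,-0.085,0,0,0],[0,0,-0.004,-0.1,0,0,0],[0,0,-0.004,-0.107,0,0,0],[0,0,-0.004,-0.107,0,0,0],[0,0,-0.004,-0.107,0,0,0]]' 35
python3 -m pendant '[[0,0,0,-0.003,0,0,0],[0,0,0,-0.005,0,0,0],[0,0,0,-0.005,0,0,0],[0,0,0,-0.005,0,0,0]]' 35
python3 -m pendant '[[0,0,0,-0.001,0,0,0],[0,0,0,-0.001,0,0,0]]' 35
```

```text
time_s: 32.85
position: [513.5, -23.4, 46.1]
tool_rot: [180.0, 0.1, 171.5]
contact_force: [1.4, 1.1, -3.3]
gripper_width: 60.0
finger_force: 35.0
time_s: 33.25
position: [512.9, -23.6, 40.2]
tool_rot: [180.0, 0.0, 171.5]
contact_force: [0.3, -0.4, -3.0]
gripper_width: 59.4
finger_force: 35.0
time_s: 33.45
position: [513.0, -23.6, 39.2]
tool_rot: [-180.0, 0.0, 171.5]
contact_force: [0.6, -0.4, -2.8]
gripper_width: 59.6
finger_force: 35.0
```

```bash
python3 -m pendant '[[0,0,0,-0.001,0,0,0],[0,0,0,-0.001,0,0,0],[0,0,0,-0.001,0,0,0]]' 35
python3 -m pendant '[[0,0,0,-0.001,0,0,0],[0,0,0,-0.001,0,0,0],[0,0,0,-0.001,0,0,0]]' 35
```

```text
time_s: 33.75
position: [513.0, -23.6, 39.2]
tool_rot: [-180.0, 0.0, 171.5]
contact_force: [-4.4, 0.1, 5.0]
gripper_width: 59.7
finger_force: 35.0
time_s: 34.05
position: [513.0, -23.5, 39.2]
tool_rot: [-180.0, 0.1, 171.5]
contact_force: [-7.3, 1.3, 11.4]
gripper_width: 59.4
finger_force: 35.0
```

```bash
python3 -m pendant '[[0.084,0,0,0.002,0,0,0],[0.084,0,0,0.002,0,0,0],[0.084,0,0,0.002,0,0,0],[0.084,0,0,0.03,0,0,0],[0.084,0,0,0.08,0,0,0],[0.084,0,0,0.13,0,0,0],[0.084,0,0,0.18,0,0,0],[0.084,0,0,0.21,0,0,0]]' 15
python3 -m pendant '[[0.084,-0.1,-0.28,0.05,0,0,0],[0.084,-0.1,-0.28,0.05,0,0,0],[0.084,-0.1,-0.28,0.05,0,0,0],[0.084,-0.1,-0.28,0.05,0,0,0],[0.084,-0.1,-0.28,0.05,0,0,0],[0.084,-0.1,-0.28,0.05,0,0,0],[0.084,-0.1,-0.28,0.05,0,0,0],[0.084,-0.1,-0.28,0.05,0,0,0]]'
python3 -m pendant '[[0.084,-0.16,-0.25,0,0,0,0],[0.084,-0.16,-0.25,0,0,0,0],[0.084,-0.16,-0.25,0,0,0,0],[0.084,-0.16,-0.25,0,0,0,0],[0.084,-0.16,-0.25,0,0,0,0],[0.084,-0.16,-0.25,0,0,0,0],[0.084,-0.16,-0.25,0,0,0,0]]'
python3 - <<'E'
from h import *
t=get("top","top12"); s=get("scene","scene12"); print(manip.get_obs()["position"])
c=lambda i,x,y,w,h:cv2.resize(i[y:y+h,x:x+w],(266,300),interpolation=cv2.INTER_CUBIC)
a,b=s["pixels"],t["pixels"]
cv2.imwrite("pics/final.png",np.vstack([np.hstack([c(b,166,115,44,50),c(b,287,216,44,50),c(b,215,163,66,75)]),np.hstack([c(a,164,200,44,50),c(a,290,140,66,75),c(a,232,190,66,75)])]))
E
```

```text
time_s: 34.85
position: [513.5, -23.6, 251.6]
tool_rot: [180.0, 0.3, 171.5]
contact_force: [0.4, 0.1, 0.1]
gripper_width: 84.0
finger_force: 0.0
time_s: 35.65
position: [412.5, -304.5, 296.6]
tool_rot: [180.0, -0.0, 171.3]
contact_force: [-0.1, -0.1, -0.1]
gripper_width: 83.7
finger_force: 0.0
time_s: 36.35
position: [251.0, -555.9, 294.2]
tool_rot: [179.9, -0.2, 171.3]
contact_force: [-0.2, 0.3, -0.2]
gripper_width: 84.1
finger_force: 0.0
[ 253.77014438 -553.0155649   295.85895341]
```

View pics/final.png

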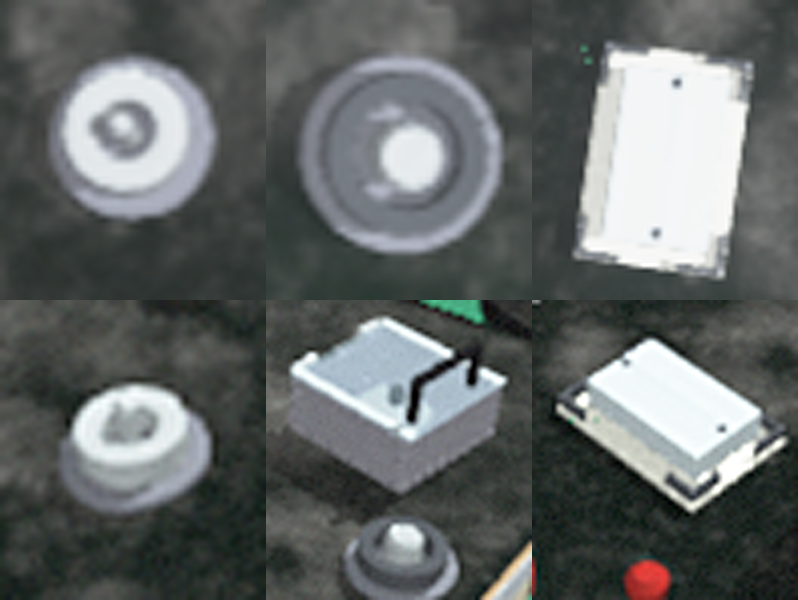

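The final crops show the small ring around the slim post, the large ring around the thick post and the plate between all four stops. The cover looks flush on the rim; I check its angle numerically.

Run:
```python
from h import *
s=load("scene12"); a=s["pixels"]
for p in((467.2,-290,82),(470,-290.4,90),(474,-293.0,91.6)): print(proj(s,p).round(1), proj(load("top12"),p).round(1))
for n,im,box in(("s",s,(322,140,34,32)),("t",load("top12"),(347,212,50,16))):
    x,y,w,h=box; m=cv2.inRange(cv2.cvtColor(im["pixels"],cv2.COLOR_BGR2GRAY)[y:y+h,x:x+w],0,70)
    print(n); print("\n".join("%d "%(y+i)+"".join("#" if q else "." for q in r) for i,r in enumerate(m)))
```

```text
[334.8 155.2] [373.6 220.8]
[334.3 152.4] [374.8 219.4]
[333.6 151.1] [376.2 217.5]
s
140 ######...............#############
141 ########.............#############
142 ..###.#####..........#############
143 ...#......####........############
144 ###...#....######.....############
145 .###..##......#####...############
146 ...####.........##################
147 .....####..........###############
148 .......###...##.#.##..############
149 .........###############...#######
150 ............####.######........###
151 .............##.#######.........##
152 ...............########.........##
153 ...............########...##.##.##
154 ...............#################..
155 ............####...#############..
156 ..........#####....##..###########
157 .........####.....##....########..
158 .......####.......##......#######.
159 .....#####........##........######
160 ....####..........##........######
161 ....###.....................#####.
162 ....##.....................####...
163 ....##.....................###..#.
164 ....##.....................#####..
165 ....##......................######

[... 415 characters left out ...]
........................................
216 ..................................................
217 .......######.....................................
218 ......#############...............................
219 ......###################.........................
220 .............#################....................
221 ...................#################..............
222 .........................#################........
223 ...............................#############......
224 ....................................########......
225 ..................................................
226 #####.............................................
227 ###########.......................................
```

The handle's mid-points in both views match the shut pose: scene row 155.8 against 155.2 predicted, top row 220.8 against 220.8. I hand the job in.

```bash
python3 -c "
from rig import manip
print(manip.job_done())"
```

```text
the job is handed in; nothing more can be done
None
```

The job is handed in at about 36 s of the 144 s allowed: all four standards are in their places, the cover is shut and everything is let go; the final images agree, but no verdict was returned.

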